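# Nest the washed mixing beakers mouth down

## Robot

A 6-joint arm with a two-finger parallel gripper is mounted at the origin on the work surface. World frame = base frame: x ahead of the robot, y to its left, z up, the work surface at z = 0. Lengths are in m, angles in rad, forces in N, time in s.
With the tool pointing down it reaches from about 0.35 to 0.725 m from the base axis. Payload 6 kg.
Tool frame: the origin (TCP) lies between the finger pads; the fingertips stand 14 mm ahead of it and the grasp point (between the pads) lies 5 mm behind it (robot.tips_ahead is the distance from the TCP to the fingertips, in m); z points along the fingers, y is the line along which they close (so a half turn about z gives the same grasp; the last joint's range is limited). The gripper opens to 85 mm and grips with 20 to 120 N. Pads are 22 mm wide; open, the fingers measure 114 mm over their backs; the gripper's body (76 mm by 85 mm) begins 54 mm behind the grasp point. The pads swing forward as they close: fully open they stand 13 mm farther back than shut.
Start: joints at [-0.976, 0.04, 0.085, 0, -1.615, -0.334], TCP at [0.155, -0.58, 0.21] pointing down, gripper open.
Joint ranges: [-2.56, 2.56], [-1.29, 2.01], [-1.08, 1.49], [-3.29, 1.98], [-2.81, -0.18], [-2.99, 2.99]. Speed limits (rad/s): [2.57, 2.57, 3.01, 3.14, 3.14, 3.14].

## Interface

Orientations are given as a 3x3 rotation matrix whose columns are the frame's x, y, z axes.
In Python, from bench import robot gives the robot as it stands.
- The arm moves only by the tool arm_command, never from a script. Its argument "plan" is a list that holds one entry, the list of rows, each a list of 7 numbers: the shift along the tool's x, y, z in m, then the turn, a rotation vector about the tool's x, y, z in rad, then the opening, from 0 (shut) to 1 (fully open). A call has exactly 8 rows; each row shifts and turns the commanded pose from where the row before left it, along the tool's axes as they then stand; what a row does not reach is not made up. A row lasts 1/12 s, in which the tool goes at most 41.7 mm and 7.16 degrees, less where a joint would pass 70% of its speed; a pose out of reach is approached as far as the arm can. A call with a gripper value outside its range is refused whole. The fingers move at their own pace and stop on an object; "grip_force" is the grip in N (left out, the last holds). Time passes only in rows, so rows that do not move let the fingers close, or fill a call up. It gives the time, the measured TCP pose, the force, the opening and the grip force at its end, in the units of the state.
- robot.observe(): the state, without advancing time (a new reading comes with each control period).
- robot.get_image(name): name is "scene" or "top"; returns a dict with "color" (400x640x3 uint8, blue, green, red), "depth" (400x640 float32, m along the optical axis (not along the pixel's ray), 0 where there is no reading), "fx", "fy", "cx", "cy" (pixels), "view" (4x4, takes a point from world to camera coordinates). Camera axes: x right, y down, z forward; pixel columns grow to the right and rows downward; lengths in m; the calibration is good to about 2 mm. A picture is of the moment at which its call begins.
- robot.close_job(): hands the job in; it is judged then, once.
The state is a dict: "time_s": time; "q": joint angles; "dq": joint speeds; "joint_torque": joint torques, N m; "tool_pos": TCP position; "eef_rot": TCP orientation; "force": force on the tool from outside, world axes, zero at the start; "moment": the same for the moment, N m; "finger_gap": opening from 0.0 (shut) to 1.0 (fully open); "grasp_force": force on a finger pad.
Only numpy, scipy, OpenCV 4.12 (cv2) and the standard library are available. Lean on these libraries where they do the work, as an engineer would, in place of code of your own. Each camera call takes 0.05 s, during which the arm holds its last target. There are 200 camera calls.

## Task

Three washed white mixing beakers (small, medium and large) stand upside down on the black bench. Nest them to keep the dust out: set the medium beaker down over the small one, then the large one over both, all still mouth down with their rims on the bench, without dropping them. Leave the small beaker about where it stands and do not disturb the other things on the bench.

Things in the scene. Friction and masses are not known exactly. Their poses are not given: they have to be found in the camera images.
- large: Large beaker, 135 mm tall. Foot 66 mm outside diameter (60 inside), from 101 to 135 mm above the bench; mouth 108 mm outside, 102 inside. About 130 g. White plastic, 3 mm wall, standing mouth down: a straight round foot on top (closed by a 4 mm base), below it a cone widening evenly down to the open mouth. Origin: centre of the mouth, at bench level; z up through the foot; yaw means nothing.
- medium: Medium beaker, 96 mm tall. Foot 50 mm outside diameter (44 inside), from 68 to 96 mm above the bench; mouth 86 mm outside, 80 inside. About 80 g. Same material, shape and frame as the large one, standing mouth down.
- small: Small beaker, 62 mm tall. Foot 35 mm outside diameter, from 42 to 62 mm above the bench; mouth 64 mm outside diameter. About 45 g. Same material, shape and frame as the large one, standing mouth down. It stays where it is. Any two nested beakers have 5 mm or more play all round.
- tin: Bystander: flat round steel tin, closed, 80 mm diameter, 24 mm high; origin under its centre.
- jar: Bystander: amber glass jar with black cap, 60 mm diameter, 85 mm tall; origin under its centre.
- bottle: Bystander: white bottle with paper label, 68 mm diameter, 190 mm tall; origin under its centre.
- scraper: Bystander: flat scraper lying on the bench, 190 mm long; origin under its middle, its length along its x axis.
- spool: Bystander: grey thread spool standing upright, 68 mm diameter, 60 mm high; origin under its centre.
Things that resemble listed ones, but are neither listed nor needed, are in the scene too. What is shaped like the large but purple is not meant.

How it is judged:
On the way:
1. the medium beaker stands mouth down on the bench over the small one, let go (horizontal distance between small and medium below 0.013 m and angle between each of medium, small's own z axis and vertical below 0.1 rad and height (world z) of medium between -0.006 and 0.006 m and height (world z) of small between -0.006 and 0.006 m and contact force between the fingers and medium below 0.1 N), for 0.2 s.
At the end, for the whole second after the job is handed in: All three beakers stand mouth down with their rims on the bench (within 6 mm, tilt under 0.1 rad), the small inside the medium inside the large (centres within 13 mm of the next one), let go and at rest (all of step 1 and horizontal distance between medium and large below 0.013 m and angle between large's own z axis and vertical below 0.1 rad and height (world z) of large between -0.006 and 0.006 m and linear speed of each of medium, large below 0.03 m/s and contact force between the fingers and large below 0.1 N); the robot touches nothing.
It fails at once if the small beaker is carried off (more than 40 mm from where it stood) (distance of small from where it was at the start of the episode above 0.04 m).
It fails at once if the medium beaker is dropped (falls free faster than 0.9 m/s) (linear speed of medium above 0.9 m/s and contact force between the fingers and medium below 0.05 N).
It fails at once if the large beaker is dropped (falls free faster than 0.9 m/s) (linear speed of large above 0.9 m/s and contact force between the fingers and large below 0.05 N).
It fails at once if the tin, jar, bottle, scraper or spool is disturbed (moved more than 25 mm) (distance of any of tin, jar, bottle, scraper, spool from where it was at the start of the episode above 0.025 m).
It also fails if it takes over 58 s, if anything falls off the work surface, if the arm or the gripper's body presses on something with over 40 N, if the wrist force passes 120 N, or if a joint passes its speed limit or range.

## Working session

There is one attempt and no reset: what is moved stays moved. The work goes in short steps, Python scripts to look and compute and a tool call to move; the robot and the scene stay as the last step left them, time stands still between calls to the robot, and variables do not carry over. Pictures are saved under pics/ and viewed, at most 10 in all, crops included, and the job is handed in when it is done.

Besides the shell and the picture viewer there is one more tool, called after "Emit:" as name([rows], argument=value, ...), one row to a line, values as JSON. arm_command: Moves the arm, as the interface text tells. Its arguments: {"type":"object","properties":{"plan":{"type":"array"},"grip_force":{"type":"number"}},"required":["plan"]}

```bash
mkdir -p pics; ls
cat > h.py <<'E'
import numpy as np, cv2
from bench import robot
def cloud(im):
    d=im["depth"]; v,u=np.indices(d.shape)
    P=np.stack([(u-im["cx"])/im["fx"]*d,(v-im["cy"])/im["fy"]*d,d,np.ones_like(d)],-1)
    W=P@np.linalg.inv(im["view"]).T
    W=W[...,:3]; W[d<=0]=np.nan
    return W
E
python3 - <<'E'
from h import *
a=robot.get_image("top");b=robot.get_image("scene")
cv2.imwrite("pics/a.png",a["color"]);cv2.imwrite("pics/b.png",b["color"])
for n,i in(("a",a),("b",b)): np.savez(n+".npz",**i); print(np.linalg.inv(i["view"]).round(3),i["fx"],i["cx"],i["cy"])
print(robot.observe())
E
```

```text
pics
[[-0.01  -0.99   0.14   0.421]
 [-1.     0.009 -0.009  0.01 ]
 [ 0.007 -0.14  -0.99   1.209]
 [ 0.     0.     0.     1.   ]] 441.64751938523466 321.8771943473751 199.995915430868
[[-0.332  0.499 -0.8    1.547]
 [ 0.943  0.196 -0.269  0.325]
 [ 0.022 -0.844 -0.536  0.694]
 [ 0.     0.     0.     1.   ]] 403.5784779444501 326.30934781023325 199.52715598295111
{'time_s': 0.1, 'q': array([-9.76288041e-01,  4.08062661e-02,  8.39111126e-02, -3.69331750e-04,
       -1.61548878e+00, -3.33701243e-01]), 'dq': array([-0.00054581, -0.0011181 ,  0.00273192,  0.00123114, -0.00133049,
        0.00237157]), 'joint_torque': array([-4.91795727e-03, -3.69346440e+01,  3.48279190e+01,  6.95178822e+00,
       -4.56925045e-03,  7.68677580e-06]), 'tool_pos': array([ 0.15469245, -0.57938661,  0.20955573]), 'eef_rot': array([[-9.66177959e-01, -2.57875573e-01, -5.83563086e-04],
       [-2.57876176e-01,  9.66176776e-01,  1.52186819e-03],
       [ 1.71372468e-04,  1.62088252e-03, -9.99998672e-01]]), 'force': array([0.03359796, 0.3912181 , 0.47743672]), 'moment': array([-0.04367402, -0.04850043,  0.0290065 ]), 'grasp_force': 0.0, 'finger_gap': 0.9987228073477141}
```

View pics/a.png

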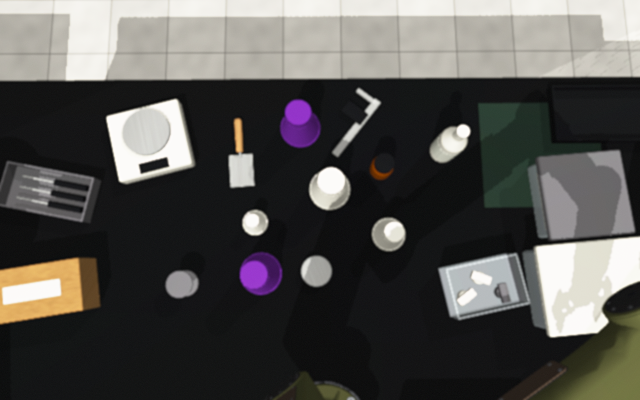

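View pics/b.png

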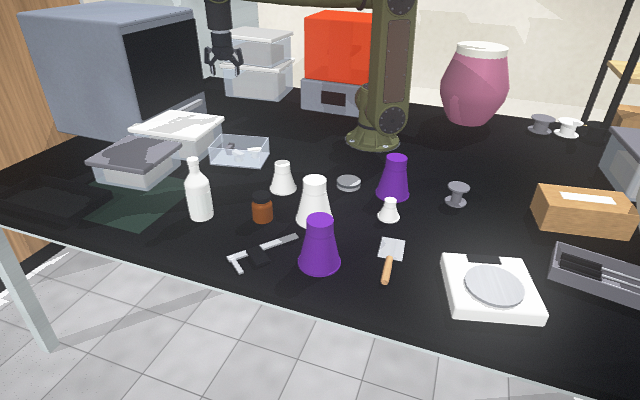

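The top view shows the large beaker at about (330,187), medium (389,234), small (255,222), tin (316,270), jar (382,167) and purple lookalikes at (261,273) and (300,123). The scene view agrees: medium (283,178), large (314,200), small (389,210). Next I'll measure the foot tops.

Run:
```python
from h import *
for n,S in (("a",dict(large=(330,187,28,.135),medium=(389,234,24,.096),small=(255,222,18,.062),tin=(316,270,20,.024),jar=(382,167,16,.085),bottle=(452,140,24,.19),purp=(261,273,26,.135),purp2=(300,123,28,.135),spool=(181,284,20,.06))),
            ("b",dict(large=(314,200,30,.135),medium=(283,178,20,.096),small=(389,210,16,.062)))):
    W=cloud(np.load(n+".npz"))
    for k,(u,v,r,h) in S.items():
        P=W[v-r:v+r,u-r:u+r].reshape(-1,3); P=P[np.isfinite(P).all(1)]
        T=P[np.abs(P[:,2]-h)<.006]
        if len(T)<5: print(n,k,"few",len(T),P[:,2].max()); continue
        c,rad=cv2.minEnclosingCircle(T[:,:2].astype(np.float32))
        B=P[(P[:,2]>.008)&(P[:,2]<h+.01)]
        c2,r2=cv2.minEnclosingCircle(B[:,:2].astype(np.float32))
        print(n,k,len(T),"top z",np.median(T[:,2]).round(4),"c",np.round(c,4),"R",round(rad,4),"mean",T[:,:2].mean(0).round(4),"| all",np.round(c2,4),round(r2,4), "reach",round(np.hypot(*c),3))
```

```text
a large 547 top z 0.135 c [ 0.6234 -0.0205] R 0.0333 mean [ 0.6231 -0.0202] | all [ 0.6364 -0.0333] 0.0732 reach 0.624
a medium 304 top z 0.096 c [ 0.4979 -0.1793] R 0.025 mean [ 0.4976 -0.1789] | all [ 0.4893 -0.1805] 0.0501 reach 0.529
a small 142 top z 0.0619 c [0.5323 0.1844] R 0.0178 mean [0.5328 0.1843] | all [0.5323 0.1845] 0.0327 reach 0.563
a tin 727 top z 0.0244 c [0.4011 0.0181] R 0.0406 mean [0.401  0.0182] | all [0.4008 0.018 ] 0.0406 reach 0.401
a jar 312 top z 0.0851 c [ 0.6779 -0.1618] R 0.027 mean [ 0.6779 -0.1612] | all [ 0.6768 -0.1604] 0.0293 reach 0.697
a bottle 134 top z 0.1901 c [ 0.7303 -0.3356] R 0.0159 mean [ 0.7297 -0.3352] | all [ 0.7297 -0.3351] 0.0344 reach 0.804
a purp 602 top z 0.1354 c [0.3959 0.1675] R 0.033 mean [0.3958 0.1673] | all [0.3938 0.1637] 0.0572 reach 0.43
a purp2 519 top z 0.1351 c [0.7997 0.0606] R 0.0335 mean [0.7991 0.0608] | all [0.8099 0.0685] 0.0671 reach 0.802
a spool 559 top z 0.0608 c [0.3715 0.3683] R 0.0346 mean [0.3718 0.3683] | all [0.3801 0.3579] 0.0477 reach 0.523
b large 656 top z 0.1356 c [0.715  0.0166] R 0.1311 mean [0.7361 0.0284] | all [0.6074 0.0272] 0.2319 reach 0.715
b medium 113 top z 0.0965 c [ 0.5609 -0.1268] R 0.107 mean [ 0.5059 -0.1776] | all [ 0.4928 -0.1894] 0.2072 reach 0.575
b small 84 top z 0.0619 c [0.537  0.1838] R 0.0192 mean [0.5389 0.1841] | all [0.4903 0.1785] 0.0777 reach 0.568
```

Emit:
arm_command([
  [[0, 0, -0.02, 0, 0, 0.087, 1], [0, 0, -0.02, 0, 0, 0.087, 1], [0, 0, -0.01, 0, 0, 0.087, 1], [-0.02, 0.025, 0, 0, 0, 0, 1], [-0.02, 0.025, 0, 0, 0, 0, 1], [-0.02, 0.025, 0, 0, 0, 0, 1], [-0.02, 0.025, 0, 0, 0, 0, 1], [-0.02, 0.025, 0, 0, 0, 0, 1]],
], grip_force=30)

```text
time_s: 0.77
tool_pos: [0.2553, -0.4534, 0.26]
eef_rot: [[-1.0, 0.001, -0.0], [0.001, 1.0, 0.001], [0.0, 0.001, -1.0]]
force: [1.1, -1.1, -0.9]
finger_gap: 1.0
grasp_force: 0.0
```

Emit:
arm_command([
  [[-0.022, 0.025, 0, 0, 0, 0, 1], [-0.022, 0.025, 0, 0, 0, 0, 1], [-0.022, 0.025, 0, 0, 0, 0, 1], [-0.022, 0.025, 0, 0, 0, 0, 1], [-0.022, 0.025, 0, 0, 0, 0, 1], [-0.022, 0.025, 0, 0, 0, 0, 1], [-0.022, 0.025, 0, 0, 0, 0, 1], [-0.022, 0.025, 0, 0, 0, 0, 1]],
])

```text
time_s: 1.43
tool_pos: [0.4315, -0.2532, 0.2603]
eef_rot: [[-1.0, -0.0, -0.0], [-0.0, 1.0, 0.0], [0.0, 0.0, -1.0]]
force: [0.5, -0.1, 0.0]
finger_gap: 1.003
grasp_force: 0.0
```

Emit:
arm_command([
  [[-0.022, 0.025, 0, 0, 0, 0, 1], [-0.022, 0.025, 0, 0, 0, 0, 1], [-0.022, 0.025, 0, 0, 0, 0, 1], [0, 0, 0.01, 0, 0, 0, 1], [0, 0, 0.015, 0, 0, 0, 1], [0, 0, 0.015, 0, 0, 0, 1], [0, 0, 0, 0, 0, 0, 1], [0, 0, 0, 0, 0, 0, 1]],
])

```text
time_s: 2.1
tool_pos: [0.4962, -0.1799, 0.2197]
eef_rot: [[-1.0, 0.0, -0.002], [0.0, 1.0, -0.0], [0.002, -0.0, -1.0]]
force: [-0.2, 0.2, 1.3]
finger_gap: 1.0
grasp_force: 0.0
```

Run:
```python
from h import *
o=robot.observe();print(o["tool_pos"],o["eef_rot"].round(4),o["time_s"],o["q"].round(2),robot.tips_ahead)
```

```text
[ 0.49623767 -0.179876    0.21972965] [[-1.0e+00  3.0e-04 -2.1e-03]
 [ 3.0e-04  1.0e+00 -0.0e+00]
 [ 2.1e-03 -0.0e+00 -1.0e+00]] 2.1 [ 0.03 -0.15 -0.08 -0.   -1.64 -1.6 ] 0.014
```

Emit:
arm_command([
  [[-0.002, 0.001, 0.02, 0, 0, 0, 1], [0, 0, 0.025, 0, 0, 0, 1], [0, 0, 0.025, 0, 0, 0, 1], [0, 0, 0.025, 0, 0, 0, 1], [0, 0, 0.02, 0, 0, 0, 1], [0, 0, 0.012, 0, 0, 0, 1], [0, 0, 0.009, 0, 0, 0, 1], [0, 0, 0, 0, 0, 0, 1]],
])

```text
time_s: 2.77
tool_pos: [0.4984, -0.1788, 0.0836]
eef_rot: [[-1.0, 0.0, -0.002], [0.0, 1.0, 0.0], [0.002, 0.0, -1.0]]
force: [-0.1, 0.1, 0.0]
finger_gap: 0.999
grasp_force: 0.0
```

Emit:
arm_command([
  [[0, 0, 0, 0, 0, 0, 0.4], [0, 0, 0, 0, 0, 0, 0.4], [0, 0, 0, 0, 0, 0, 0.4], [0, 0, 0, 0, 0, 0, 0.4], [0, 0, 0, 0, 0, 0, 0.4], [0, 0, 0, 0, 0, 0, 0.4], [0, 0, 0, 0, 0, 0, 0.4], [0, 0, 0, 0, 0, 0, 0.4]],
])

```text
time_s: 3.43
tool_pos: [0.4988, -0.1787, 0.0845]
eef_rot: [[-1.0, 0.0, -0.0], [0.0, 1.0, 0.0], [0.0, 0.0, -1.0]]
force: [-0.8, -0.6, 0.0]
finger_gap: 0.399
grasp_force: 0.0
```

Run:
```python
from h import *
a=robot.get_image("scene");np.savez("c.npz",**a)
cv2.imwrite("pics/c.png",cv2.resize(a["color"][90:240,200:400],None,fx=3.5,fy=3.5,interpolation=cv2.INTER_CUBIC))
```

```text
(no output)
```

View pics/c.png

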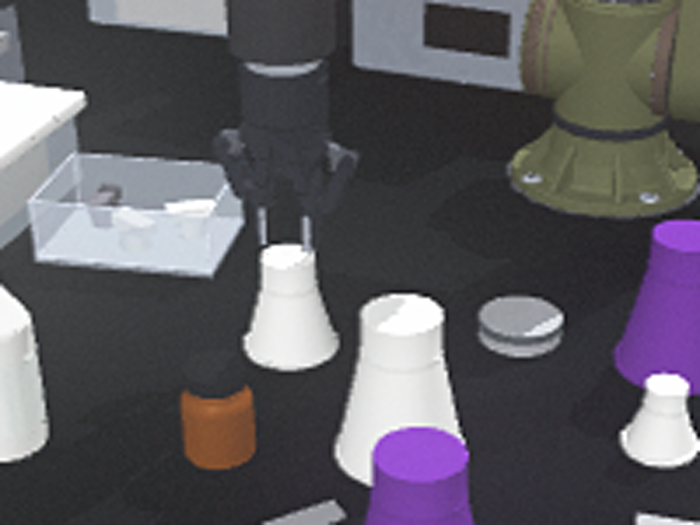

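The fingers (crop (262–310, 245)) have shut to narrower than the foot. They are above or behind the medium beaker, which still stands at (290,305). I'll measure where they really are.

Run:
```python
from h import *
b=np.load("c.npz");W=cloud(b)
for v in (130,140,150,154,158,160,162,166):
    print(v,[(u,*W[v,u].round(3)) for u in (270,275,276,280,284,288,289,292)])
t=robot.get_image("top");T=cloud(t);cv2.imwrite("pics/d.png",cv2.resize(t["color"][160:310,320:480],None,fx=4,fy=4))
P=T[185:290,340:450].reshape(-1,3);P=P[np.isfinite(P).all(1)]
q=P[np.abs(P[:,2]-.096)<.004];print("top .096",q.mean(0),len(q))
q=P[P[:,2]>.11];print(len(q),q.min(0),q.max(0),np.median(q,0)); print(robot.observe()["tool_pos"],robot.observe()["q"])
```

```text
130 [(270, np.float64(0.512), np.float64(-0.211), np.float64(0.209)), (275, np.float64(0.515), np.float64(-0.192), np.float64(0.213)), (276, np.float64(0.516), np.float64(-0.188), np.float64(0.214)), (280, np.float64(0.51), np.float64(-0.178), np.float64(0.213)), (284, np.float64(0.51), np.float64(-0.164), np.float64(0.216)), (288, np.float64(0.51), np.float64(-0.152), np.float64(0.217)), (289, np.float64(0.513), np.float64(-0.147), np.float64(0.219)), (292, np.float64(0.507), np.float64(-0.139), np.float64(0.218))]
140 [(270, np.float64(0.494), np.float64(-0.222), np.float64(0.166)), (275, np.float64(0.517), np.float64(-0.193), np.float64(0.181)), (276, np.float64(0.51), np.float64(-0.193), np.float64(0.178)), (280, np.float64(0.151), np.float64(-0.354), np.float64(0.003)), (284, np.float64(0.517), np.float64(-0.162), np.float64(0.186)), (288, np.float64(0.495), np.float64(-0.159), np.float64(0.177)), (289, np.float64(0.489), np.float64(-0.159), np.float64(0.175)), (292, np.float64(0.128), np.float64(-0.31), np.float64(0.0))]
150 [(270, np.float64(0.247), np.float64(-0.352), np.floa
[... 2686 characters left out ...]
092)), (276, np.float64(0.525), np.float64(-0.19), np.float64(0.095)), (280, np.float64(0.526), np.float64(-0.175), np.float64(0.099)), (284, np.float64(0.521), np.float64(-0.164), np.float64(0.098)), (288, np.float64(0.508), np.float64(-0.156), np.float64(0.094)), (289, np.float64(0.502), np.float64(-0.155), np.float64(0.091)), (292, np.float64(0.345), np.float64(-0.215), np.float64(0.003))]
top .096 [ 0.60781919 -0.0498722   0.09538713] 4
6131 [ 0.3787359  -0.20009007  0.12449501] [ 0.61004068 -0.02294835  0.51919296] [ 0.49028652 -0.11534502  0.49597938]
[ 0.49876798 -0.17874521  0.08444103] [ 3.57773163e-02 -1.26391332e-01 -3.06090831e-01 -7.85391524e-05
 -1.39124298e+00 -1.60677349e+00]
```

View pics/d.png

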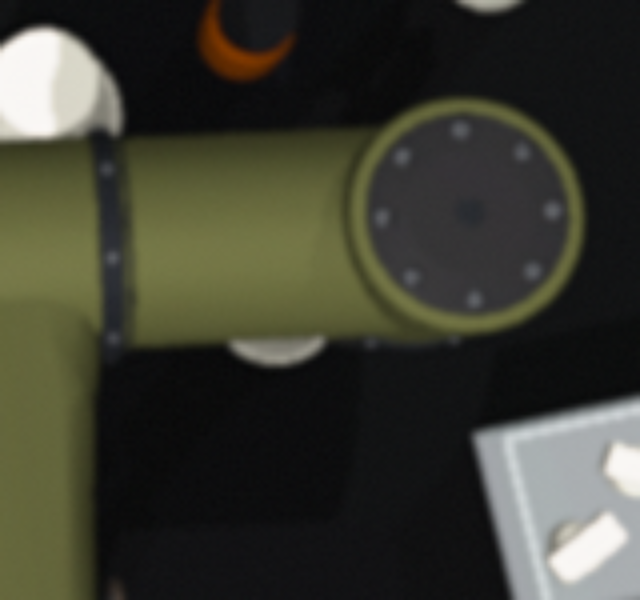

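The crop of the top view shows only the arm link hiding the beaker. From the scene depth, the fingers are well centred (y −0.198 and −0.155, x about 0.498). Their tips are at z ≈ 0.105, though, not the 0.070 that the pose reading implies. I'll trust the camera: open and go about 30 mm lower, watching the force.

Emit:
arm_command([
  [[0, 0, 0, 0, 0, 0, 1], [0, 0, 0, 0, 0, 0, 1], [0, 0, 0, 0, 0, 0, 1], [0, 0, 0, 0, 0, 0, 1], [0, 0, 0, 0, 0, 0, 1], [0, 0, 0, 0, 0, 0, 1], [0, 0, 0, 0, 0, 0, 1], [0, 0, 0, 0, 0, 0, 1]],
])

```text
time_s: 4.2
tool_pos: [0.4988, -0.1787, 0.0845]
eef_rot: [[-1.0, 0.0, -0.0], [0.0, 1.0, 0.0], [0.0, 0.0, -1.0]]
force: [-0.3, 0.2, -0.4]
finger_gap: 1.002
grasp_force: 0.0
```

Emit:
arm_command([
  [[0, 0, 0.005, 0, 0, 0, 1], [0, 0, 0.005, 0, 0, 0, 1], [0, 0, 0.005, 0, 0, 0, 1], [0, 0, 0.005, 0, 0, 0, 1], [0, 0, 0.005, 0, 0, 0, 1], [0, 0, 0.005, 0, 0, 0, 1], [0, 0, 0, 0, 0, 0, 1], [0, 0, 0, 0, 0, 0, 1]],
])

```text
time_s: 4.87
tool_pos: [0.4986, -0.1788, 0.0541]
eef_rot: [[-1.0, 0.0, -0.001], [0.0, 1.0, -0.0], [0.001, -0.0, -1.0]]
force: [-0.5, 0.3, 0.3]
finger_gap: 1.001
grasp_force: 0.0
```

Run:
```python
from h import *
a=robot.get_image("scene");W=cloud(a)
P=W[90:200,250:310].reshape(-1,3);P=P[np.isfinite(P).all(1)]
P=P[(abs(P[:,0]-.498)<.03)]
for lo,hi in ((-.26,-.21),(-.148,-.1)):
    q=P[(P[:,1]>lo)&(P[:,1]<hi)&(P[:,2]>.055)]; q=q[np.argsort(q[:,2])]; print(q[:6].round(3))
cv2.imwrite("pics/e.png",cv2.resize(a["color"][90:240,200:400],None,fx=3.5,fy=3.5,interpolation=cv2.INTER_CUBIC))
```

```text
[[ 0.485 -0.224  0.088]
 [ 0.503 -0.222  0.09 ]
 [ 0.497 -0.221  0.09 ]
 [ 0.508 -0.227  0.091]
 [ 0.504 -0.221  0.094]
 [ 0.497 -0.221  0.094]]
[[ 0.494 -0.131  0.088]
 [ 0.503 -0.131  0.089]
 [ 0.511 -0.134  0.092]
 [ 0.51  -0.131  0.093]
 [ 0.505 -0.133  0.093]
 [ 0.507 -0.129  0.095]]
```

View pics/e.png

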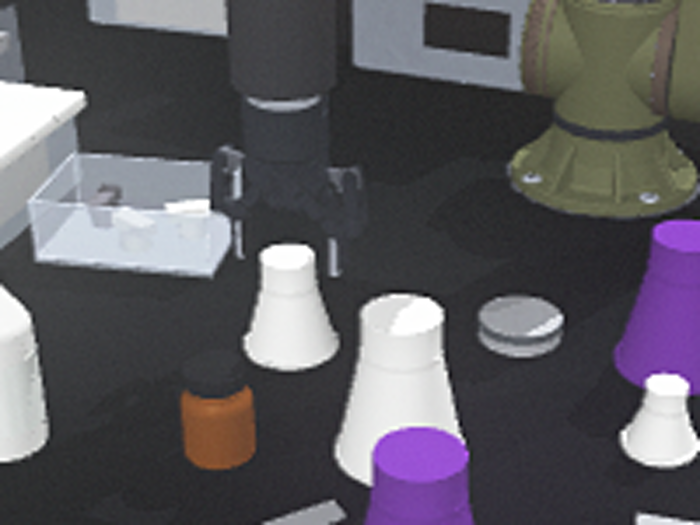

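Open, the fingers straddle the foot evenly (tips at crop (238,258) and (335,272)), with tips at z ≈ 0.087. The tool is consistently about 33 mm higher than reported. I'll go 7 mm lower and close.

Emit:
arm_command([
  [[0, 0, 0.004, 0, 0, 0, 1], [0, 0, 0.003, 0, 0, 0, 1], [0, 0, 0, 0, 0, 0, 0.3], [0, 0, 0, 0, 0, 0, 0.3], [0, 0, 0, 0, 0, 0, 0.3], [0, 0, 0, 0, 0, 0, 0.3], [0, 0, 0, 0, 0, 0, 0.3], [0, 0, 0, 0, 0, 0, 0.3]],
], grip_force=30)

```text
time_s: 5.58
tool_pos: [0.499, -0.1788, 0.0478]
eef_rot: [[-1.0, 0.0, 0.001], [0.0, 1.0, -0.0], [-0.001, -0.0, -1.0]]
force: [0.2, -0.9, 1.3]
finger_gap: 0.58
grasp_force: 31.0
```

Emit:
arm_command([
  [[0, 0, 0, 0, 0, 0, 0.3], [0, 0, 0, 0, 0, 0, 0.3], [0, 0, 0, 0, 0, 0, 0.3], [0, 0, 0, 0, 0, 0, 0.3], [0, 0, -0.005, 0, 0, 0, 0.3], [0, 0, -0.005, 0, 0, 0, 0.3], [0, 0, -0.005, 0, 0, 0, 0.3], [0, 0, 0, 0, 0, 0, 0.3]],
])

```text
time_s: 6.25
tool_pos: [0.4994, -0.1789, 0.0639]
eef_rot: [[-1.0, 0.0, 0.002], [0.0, 1.0, -0.0], [-0.002, -0.0, -1.0]]
force: [0.0, -0.5, 0.0]
finger_gap: 0.578
grasp_force: 31.2
```

Gripped at a gap of 0.58, about 49 mm, which matches the foot. Seated reading z = 0.048. Lift and carry.

Emit:
arm_command([
  [[0, 0, -0.012, 0, 0, 0, 0.3], [0, 0, -0.014, 0, 0, 0, 0.3], [0, 0, -0.014, 0, 0, 0, 0.3], [0, 0, -0.014, 0, 0, 0, 0.3], [0, 0, -0.014, 0, 0, 0, 0.3], [0, 0, -0.012, 0, 0, 0, 0.3], [0, 0.01, -0.006, 0, 0, 0, 0.3], [0, 0.02, 0, 0, 0, 0, 0.3]],
])

```text
time_s: 6.92
tool_pos: [0.4993, -0.1494, 0.1506]
eef_rot: [[-1.0, 0.003, 0.002], [0.003, 1.0, -0.001], [-0.002, -0.001, -1.0]]
force: [0.3, 0.3, -0.4]
finger_gap: 0.581
grasp_force: 31.3
```

Emit:
arm_command([
  [[0, 0.025, 0, 0, 0, 0, 0.3], [0, 0.025, 0, 0, 0, 0, 0.3], [0, 0.025, 0, 0, 0, 0, 0.3], [0, 0.025, 0, 0, 0, 0, 0.3], [0, 0.025, 0, 0, 0, 0, 0.3], [0, 0.025, 0, 0, 0, 0, 0.3], [0, 0.025, 0, 0, 0, 0, 0.3], [0, 0.025, 0, 0, 0, 0, 0.3]],
])

```text
time_s: 7.58
tool_pos: [0.4983, 0.053, 0.1487]
eef_rot: [[-1.0, -0.0, -0.0], [-0.0, 1.0, 0.0], [0.0, 0.0, -1.0]]
force: [0.7, -0.5, -0.1]
finger_gap: 0.576
grasp_force: 31.3
```

Emit:
arm_command([
  [[-0.005, 0.025, 0, 0, 0, 0, 0.3], [-0.007, 0.025, 0, 0, 0, 0, 0.3], [-0.007, 0.025, 0, 0, 0, 0, 0.3], [-0.007, 0.025, 0, 0, 0, 0, 0.3], [-0.005, 0.02, 0, 0, 0, 0, 0.3], [-0.002, 0.01, 0, 0, 0, 0, 0.3], [0, 0.003, 0, 0, 0, 0, 0.3], [0, 0, 0, 0, 0, 0, 0.3]],
])

```text
time_s: 8.25
tool_pos: [0.5315, 0.1846, 0.1482]
eef_rot: [[-1.0, -0.001, -0.001], [-0.001, 1.0, -0.0], [0.001, -0.0, -1.0]]
force: [-0.2, 0.2, -0.9]
finger_gap: 0.579
grasp_force: 31.3
```

Run:
```python
from h import *
o=robot.observe();print(o["tool_pos"],o["force"],o["grasp_force"])
a=robot.get_image("scene");W=cloud(a)
c=a["color"].astype(int); white=(c.min(2)>150)
v=a["view"]
p=v@np.array([o["tool_pos"][0],o["tool_pos"][1],.13,1]);u0=int(a["fx"]*p[0]/p[2]+a["cx"]);v0=int(a["fy"]*p[1]/p[2]+a["cy"])
print(u0,v0)
cv2.imwrite("pics/f.png",cv2.resize(a["color"][90:250,280:480],None,fx=3.5,fy=3.5,interpolation=cv2.INTER_CUBIC))
```

```text
[0.53145607 0.18463381 0.14823702] [-0.17279864  0.18551785 -0.88269147] 31.334938500076532
393 178
```

View pics/f.png

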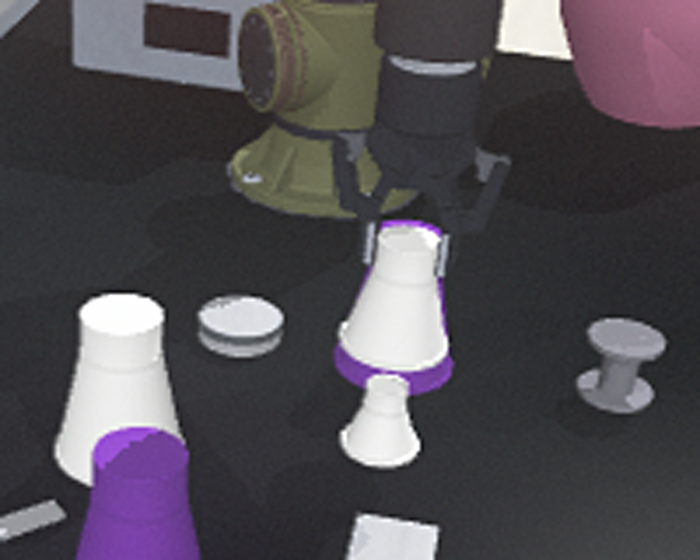

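The medium is held upright over the small: medium foot at crop (408,250), small at (385,425). I'll check its centre by a circle fit before lowering.

```bash
cat >> h.py <<'E'
from scipy.optimize import least_squares
def fit(W,c,x,y,zlo,zhi,r0,slope,z0):   # front-surface circle fit, radius r0+slope*(z0-z)
    P=W[c.min(2)>110]; P=P[np.isfinite(P).all(1)]
    P=P[(np.hypot(P[:,0]-x,P[:,1]-y)<.065)&(P[:,2]>zlo)&(P[:,2]<zhi)]
    f=lambda p:np.hypot(P[:,0]-p[0],P[:,1]-p[1])-(r0+slope*(z0-P[:,2]))
    s=least_squares(f,[x,y],loss="soft_l1",f_scale=.002)
    return s.x.round(4),len(P),np.median(abs(s.fun)).round(4)
E
python3 - <<'E'
from h import *
a=robot.get_image("scene");W=cloud(a);c=a["color"]
m=(np.nan_to_num(np.hypot(W[...,0]-.5315,W[...,1]-.1846),nan=1)<.05)&(c.min(2)>110)&(W[...,2]>.08)
print("zmin/max",np.percentile(W[m][:,2],[1,99]))
print(fit(W,c,.5315,.1846,.105,.16,.025,18/68,.168))
print("small",fit(W,c,.5325,.184,.005,.042,.0175,14.5/42,.042))
E
```

```text
zmin/max [0.10306632 0.42158621]
(array([0.5328, 0.1829]), 538, np.float64(0.0013))
small (array([0.5352, 0.1829]), 247, np.float64(0.0015))
```

Well centred; shift 2 mm in x and lower by 100 mm, slowing at the end.

Emit:
arm_command([
  [[-0.002, 0, 0.01, 0, 0, 0, 0.3], [0, 0, 0.012, 0, 0, 0, 0.3], [0, 0, 0.014, 0, 0, 0, 0.3], [0, 0, 0.014, 0, 0, 0, 0.3], [0, 0, 0.014, 0, 0, 0, 0.3], [0, 0, 0.014, 0, 0, 0, 0.3], [0, 0, 0.01, 0, 0, 0, 0.3], [0, 0, 0.004, 0, 0, 0, 0.3]],
])

```text
time_s: 9.02
tool_pos: [0.5326, 0.1831, 0.0535]
eef_rot: [[-1.0, 0.001, -0.003], [0.001, 1.0, -0.002], [0.003, -0.002, -1.0]]
force: [-0.1, -1.2, -0.6]
finger_gap: 0.58
grasp_force: 31.3
```

Emit:
arm_command([
  [[0, 0, 0.002, 0, 0, 0, 0.3], [0, 0, 0.002, 0, 0, 0, 0.3], [0, 0, 0.002, 0, 0, 0, 0.3], [0, 0, 0.001, 0, 0, 0, 0.3], [0, 0, 0.001, 0, 0, 0, 0.3], [0, 0, 0, 0, 0, 0, 0.3], [0, 0, 0, 0, 0, 0, 0.3], [0, 0, 0, 0, 0, 0, 0.3]],
])

```text
time_s: 9.68
tool_pos: [0.534, 0.1843, 0.0487]
eef_rot: [[-1.0, 0.0, 0.0], [0.0, 1.0, 0.0], [-0.0, 0.0, -1.0]]
force: [-1.1, 0.1, -0.5]
finger_gap: 0.576
grasp_force: 31.3
```

Seated to within 1 mm; release and rise.

Emit:
arm_command([
  [[0, 0, 0, 0, 0, 0, 0.65], [0, 0, 0, 0, 0, 0, 0.8], [0, 0, 0, 0, 0, 0, 1], [0, 0, 0, 0, 0, 0, 1], [0, 0, 0, 0, 0, 0, 1], [0, 0, 0, 0, 0, 0, 1], [0, 0, -0.005, 0, 0, 0, 1], [0, 0, -0.01, 0, 0, 0, 1]],
])

```text
time_s: 10.35
tool_pos: [0.5331, 0.1838, 0.0627]
eef_rot: [[-1.0, 0.0, -0.002], [0.0, 1.0, -0.001], [0.002, -0.001, -1.0]]
force: [-0.0, 0.1, 0.0]
finger_gap: 0.995
grasp_force: 0.0
```

Emit:
arm_command([
  [[0, 0, -0.02, 0, 0, 0, 1], [0, 0, -0.02, 0, 0, 0, 1], [0, 0, -0.02, 0, 0, 0, 1], [0, 0, -0.02, 0, 0, 0, 1], [0, 0, -0.02, 0, 0, 0, 1], [0, 0, -0.02, 0, 0, 0, 1], [0, 0, 0, 0, 0, 0, 1], [0, 0, 0, 0, 0, 0, 1]],
])

```text
time_s: 11.02
tool_pos: [0.5346, 0.1846, 0.186]
eef_rot: [[-1.0, 0.0, 0.003], [0.0, 1.0, 0.002], [-0.003, 0.002, -1.0]]
force: [-0.6, -0.0, -0.0]
finger_gap: 1.001
grasp_force: 0.0
```

Run:
```python
from h import *
o=robot.observe();print(o["tool_pos"],o["time_s"])
a=robot.get_image("scene");W=cloud(a);c=a["color"]
print("medium",fit(W,c,.534,.184,.005,.064,.025,18/68,.068))
print("large",fit(W,c,.623,-.02,.005,.09,.033,21/101,.101))
cv2.imwrite("pics/g.png",cv2.resize(c[90:250,280:480],None,fx=3.5,fy=3.5,interpolation=cv2.INTER_CUBIC))
P=W[(abs(W[...,0]-.53)<.03)&(abs(W[...,1]-.184)<.03)&(abs(W[...,2]-.096)<.006)];print("top",P.mean(0),len(P))
```

```text
[0.53455783 0.18458861 0.18600907] 11.0167
medium (array([0.5348, 0.1822]), 505, np.float64(0.0012))
large (array([ 0.625 , -0.0225]), 562, np.float64(0.001))
top [0.53940824 0.18297575 0.09599117] 145
```

View pics/g.png

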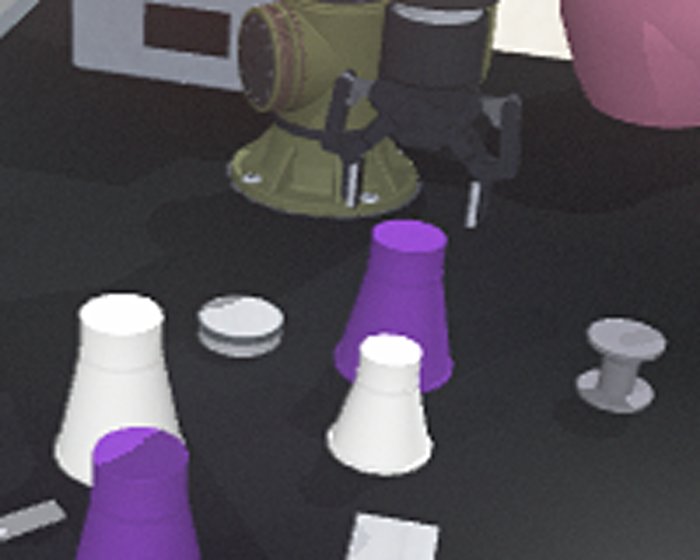

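The medium sits over the small at crop (380,440), foot top at 0.096, level. Now go to the large.

Emit:
arm_command([
  [[-0.01, -0.022, 0, 0, 0, 0, 1], [-0.01, -0.025, 0, 0, 0, 0, 1], [-0.01, -0.025, 0, 0, 0, 0, 1], [-0.01, -0.025, 0, 0, 0, 0, 1], [-0.01, -0.025, 0, 0, 0, 0, 1], [-0.01, -0.025, 0, 0, 0, 0, 1], [-0.01, -0.025, 0, 0, 0, 0, 1], [-0.01, -0.02, 0, 0, 0, 0, 1]],
])

```text
time_s: 11.73
tool_pos: [0.6137, -0.0096, 0.1825]
eef_rot: [[-1.0, 0.001, -0.002], [0.001, 1.0, -0.0], [0.002, -0.0, -1.0]]
force: [-0.2, 0.1, -0.1]
finger_gap: 1.001
grasp_force: 0.0
```

Emit:
arm_command([
  [[-0.009, -0.013, 0, 0, 0, 0, 1], [0, 0, 0, 0, 0, 0, 1], [0, 0, 0.01, 0, 0, 0, 1], [0, 0, 0.015, 0, 0, 0, 1], [0, 0, 0.015, 0, 0, 0, 1], [0, 0, 0.01, 0, 0, 0, 1], [0, 0, 0, 0, 0, 0, 1], [0, 0, 0, 0, 0, 0, 1]],
])

```text
time_s: 12.4
tool_pos: [0.6223, -0.0203, 0.1328]
eef_rot: [[-1.0, -0.001, -0.001], [-0.001, 1.0, -0.0], [0.001, -0.0, -1.0]]
force: [0.1, 0.1, 1.5]
finger_gap: 1.002
grasp_force: 0.0
```

Emit:
arm_command([
  [[0, 0, 0.008, 0, 0, 0, 1], [0, 0, 0.01, 0, 0, 0, 1], [0, 0, 0.01, 0, 0, 0, 1], [0, 0, 0.01, 0, 0, 0, 1], [0, 0, 0.008, 0, 0, 0, 1], [0, 0, 0.006, 0, 0, 0, 1], [0, 0, 0.002, 0, 0, 0, 1], [0, 0, 0, 0, 0, 0, 1]],
])

```text
time_s: 13.07
tool_pos: [0.6225, -0.0209, 0.0787]
eef_rot: [[-1.0, 0.0, -0.001], [0.0, 1.0, -0.0], [0.001, -0.0, -1.0]]
force: [-0.7, 0.3, -0.6]
finger_gap: 1.0
grasp_force: 0.0
```

Emit:
arm_command([
  [[0, 0, 0, 0, 0, 0, 0.5], [0, 0, 0, 0, 0, 0, 0.5], [0, 0, 0, 0, 0, 0, 0.5], [0, 0, 0, 0, 0, 0, 0.5], [0, 0, 0, 0, 0, 0, 0.5], [0, 0, 0, 0, 0, 0, 0.5], [0, 0, 0, 0, 0, 0, 0.5], [0, 0, 0, 0, 0, 0, 0.5]],
], grip_force=35)

```text
time_s: 13.73
tool_pos: [0.6233, -0.0209, 0.0804]
eef_rot: [[-1.0, 0.0, 0.001], [0.0, 1.0, -0.0], [-0.001, -0.0, -1.0]]
force: [-0.4, -1.6, 5.6]
finger_gap: 0.771
grasp_force: 38.8
```

Gripped at a gap of 0.77, about 65.5 mm, which matches; seated z = 0.080. Lift.

Emit:
arm_command([
  [[0, 0, -0.005, 0, 0, 0, 0.5], [0, 0, -0.012, 0, 0, 0, 0.5], [0, 0, -0.018, 0, 0, 0, 0.5], [0, 0, -0.02, 0, 0, 0, 0.5], [0, 0, -0.02, 0, 0, 0, 0.5], [0, 0, -0.02, 0, 0, 0, 0.5], [0, 0, -0.02, 0, 0, 0, 0.5], [0, 0, -0.015, 0, 0, 0, 0.5]],
])

```text
time_s: 14.4
tool_pos: [0.6229, -0.0206, 0.2116]
eef_rot: [[-1.0, -0.0, 0.001], [-0.0, 1.0, 0.001], [-0.001, 0.001, -1.0]]
force: [-0.2, 0.4, -0.9]
finger_gap: 0.766
grasp_force: 39.3
```

Emit:
arm_command([
  [[0.004, 0.01, 0, 0, 0, 0, 0.5], [0.01, 0.022, 0, 0, 0, 0, 0.5], [0.01, 0.022, 0, 0, 0, 0, 0.5], [0.01, 0.022, 0, 0, 0, 0, 0.5], [0.01, 0.022, 0, 0, 0, 0, 0.5], [0.01, 0.022, 0, 0, 0, 0, 0.5], [0.01, 0.022, 0, 0, 0, 0, 0.5], [0.01, 0.022, 0, 0, 0, 0, 0.5]],
])

```text
time_s: 15.07
tool_pos: [0.5473, 0.1448, 0.2084]
eef_rot: [[-1.0, -0.0, -0.002], [-0.0, 1.0, 0.0], [0.002, 0.0, -1.0]]
force: [0.8, -0.2, -1.1]
finger_gap: 0.766
grasp_force: 39.3
```

Emit:
arm_command([
  [[0.01, 0.02, 0, 0, 0, 0, 0.5], [0.004, 0.015, 0, 0, 0, 0, 0.5], [0, 0.006, 0, 0, 0, 0, 0.5], [0, 0, 0, 0, 0, 0, 0.5], [0, 0, 0, 0, 0, 0, 0.5], [0, 0, 0, 0, 0, 0, 0.5], [0, 0, 0, 0, 0, 0, 0.5], [0, 0, 0, 0, 0, 0, 0.5]],
])

```text
time_s: 15.73
tool_pos: [0.5351, 0.1835, 0.2094]
eef_rot: [[-1.0, 0.001, -0.0], [0.001, 1.0, -0.0], [0.0, -0.0, -1.0]]
force: [1.0, -0.6, -1.5]
finger_gap: 0.767
grasp_force: 39.4
```

Run:
```python
from h import *
o=robot.observe();t=o["tool_pos"];print(t,o["grasp_force"])
a=robot.get_image("scene");W=cloud(a);c=a["color"]
dz=t[2]-.0804
print("medium",fit(W,c,.534,.184,.005,.064,.025,18/68,.068))
print("large",fit(W,c,t[0],t[1],.01+dz,.09+dz,.033,21/101,.101+dz))
m=(np.nan_to_num(np.hypot(W[...,0]-t[0],W[...,1]-t[1]),nan=1)<.06)&(c.min(2)>110)&(W[...,2]>.1)
print(dz,np.percentile(W[m][:,2],1))
cv2.imwrite("pics/i.png",cv2.resize(c[50:250,280:480],None,fx=3,fy=3,interpolation=cv2.INTER_CUBIC))
```

```text
[0.53505953 0.18352176 0.20940446] 39.38097110018134
medium (array([0.5347, 0.1824]), 511, np.float64(0.0012))
large (array([0.5368, 0.1828]), 962, np.float64(0.001))
0.12900446448746927 0.1316491213613395
```

View pics/i.png

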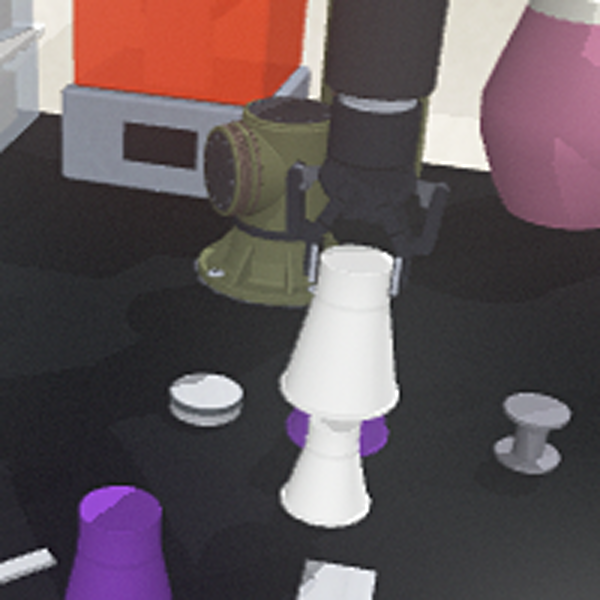

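The large hangs level at crop (340,330), right above the medium at (325,470), offset 2 mm in x. I'll shift x by −2 mm and lower 129 mm.

Emit:
arm_command([
  [[0.002, 0, 0.005, 0, 0, 0, 0.5], [0, 0, 0.012, 0, 0, 0, 0.5], [0, 0, 0.016, 0, 0, 0, 0.5], [0, 0, 0.016, 0, 0, 0, 0.5], [0, 0, 0.016, 0, 0, 0, 0.5], [0, 0, 0.016, 0, 0, 0, 0.5], [0, 0, 0.016, 0, 0, 0, 0.5], [0, 0, 0.012, 0, 0, 0, 0.5]],
])

```text
time_s: 16.45
tool_pos: [0.5319, 0.1837, 0.0976]
eef_rot: [[-1.0, 0.0, -0.002], [0.0, 1.0, -0.001], [0.002, -0.001, -1.0]]
force: [0.8, -0.4, -1.9]
finger_gap: 0.773
grasp_force: 39.4
```

Emit:
arm_command([
  [[0, 0, 0.008, 0, 0, 0, 0.5], [0, 0, 0.004, 0, 0, 0, 0.5], [0, 0, 0.002, 0, 0, 0, 0.5], [0, 0, 0.002, 0, 0, 0, 0.5], [0, 0, 0.001, 0, 0, 0, 0.5], [0, 0, 0, 0, 0, 0, 0.5], [0, 0, 0, 0, 0, 0, 0.5], [0, 0, 0, 0, 0, 0, 0.5]],
])

```text
time_s: 17.12
tool_pos: [0.5331, 0.1844, 0.084]
eef_rot: [[-1.0, 0.0, 0.001], [0.0, 1.0, 0.0], [-0.001, 0.0, -1.0]]
force: [-0.4, -0.5, -1.7]
finger_gap: 0.763
grasp_force: 39.4
```

Emit:
arm_command([
  [[0, 0, 0.001, 0, 0, 0, 0.5], [0, 0, 0.001, 0, 0, 0, 0.5], [0, 0, 0.001, 0, 0, 0, 0.5], [0, 0, 0, 0, 0, 0, 0.5], [0, 0, 0, 0, 0, 0, 0.5], [0, 0, 0, 0, 0, 0, 0.5], [0, 0, 0, 0, 0, 0, 0.5], [0, 0, 0, 0, 0, 0, 0.5]],
])

```text
time_s: 17.78
tool_pos: [0.533, 0.1843, 0.0807]
eef_rot: [[-1.0, 0.0, 0.0], [0.0, 1.0, 0.0], [-0.0, 0.0, -1.0]]
force: [0.2, -0.9, 0.6]
finger_gap: 0.771
grasp_force: 39.4
```

Contact, with the weight now off the tool. Release and rise.

Emit:
arm_command([
  [[0, 0, 0, 0, 0, 0, 0.85], [0, 0, 0, 0, 0, 0, 1], [0, 0, 0, 0, 0, 0, 1], [0, 0, 0, 0, 0, 0, 1], [0, 0, 0, 0, 0, 0, 1], [0, 0, 0, 0, 0, 0, 1], [0, 0, -0.005, 0, 0, 0, 1], [0, 0, -0.01, 0, 0, 0, 1]],
])

```text
time_s: 18.45
tool_pos: [0.5322, 0.1839, 0.0947]
eef_rot: [[-1.0, 0.0, -0.002], [0.0, 1.0, -0.001], [0.002, -0.001, -1.0]]
force: [-0.1, 0.4, 0.3]
finger_gap: 1.001
grasp_force: 0.0
```

Emit:
arm_command([
  [[0, 0, -0.015, 0, 0, 0, 1], [0, 0, -0.02, 0, 0, 0, 1], [0, 0, -0.02, 0, 0, 0, 1], [0, 0, -0.02, 0, 0, 0, 1], [0, 0, -0.02, 0, 0, 0, 1], [0, 0, -0.01, 0, 0, 0, 1], [0, 0, 0, 0, 0, 0, 1], [0, 0, 0, 0, 0, 0, 1]],
])

```text
time_s: 19.12
tool_pos: [0.5329, 0.1845, 0.2006]
eef_rot: [[-1.0, 0.0, 0.0], [0.0, 1.0, 0.001], [-0.0, 0.001, -1.0]]
force: [-0.1, 0.2, -0.8]
finger_gap: 1.001
grasp_force: 0.0
```

Run:
```python
from h import *
a=robot.get_image("scene");W=cloud(a);c=a["color"]
print("large",fit(W,c,.533,.184,.01,.09,.033,21/101,.101))
P=W[(abs(W[...,0]-.533)<.035)&(abs(W[...,1]-.184)<.035)&(abs(W[...,2]-.135)<.008)]
print("top",np.median(P,0),len(P),"tilt coef",np.linalg.lstsq(np.c_[P[:,:2],np.ones(len(P))],P[:,2],rcond=None)[0])
cv2.imwrite("pics/j.png",c)
```

```text
large (array([0.5347, 0.1829]), 834, np.float64(0.0011))
top [0.54132237 0.18384184 0.13509332] 253 tilt coef [-0.0489447  -0.01002595  0.16288022]
```

View pics/j.png

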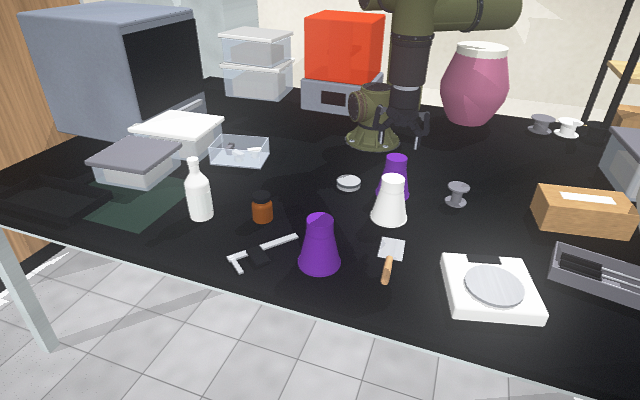

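The large stands upright over the other two at (390,200), its top at 0.135 m. The bystanders are unmoved and the gripper is clear, so I'm handing in.

```bash
python3 -c "
from bench import robot
print(robot.close_job())"
```

```text
the job is handed in; nothing more can be done
None
```

The job is handed in at about 19 s: the camera shows the large beaker standing upright at its right height over the medium and small ones, with the other things on the bench apparently unmoved; no verdict came back.

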